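# Reassemble the bench instrument

### The arm

A 6-joint arm with a two-finger parallel gripper is mounted at the origin on the work surface. World frame = base frame: x ahead of the robot, y to its left, z up, the work surface at z = 0. Lengths are in mm, angles in rad, forces in N, time in s.
With the tool pointing down it reaches from about 275 to 825 mm from the base axis. Payload 4.9 kg.
Tool frame: the origin (TCP) lies at the very end of the fingers, on their centre line; the grasp point (between the pads) lies 19 mm behind it; z points along the fingers, y is the line along which they close (so a half turn about z gives the same grasp; the last joint's range is limited). The gripper opens to 85 mm and grips with 20 to 120 N. Pads are 22 mm wide; open, the fingers measure 114 mm over their backs; the gripper's body (76 mm by 85 mm) begins 54 mm behind the grasp point. The pads swing forward as they close: fully open they stand 13 mm farther back than shut.
Start: joints at [-1.343, 0.326, -0.193, 1.052, 0, 1.437], TCP at [194.69, -514.407, 231.281] pointing down, gripper open.
Joint ranges: [-2.65, 2.65], [-0.97, 1.79], [-1.3, 1.35], [-1.93, 2.1], [-1.47, 1.37], [-3.14, 3.14]. Speed limits (rad/s): [2.57, 2.57, 3.14, 3.14, 3.14, 3.14].

### API

Orientations are given as [roll, pitch, yaw] about the fixed x, y, z axes, in that order (R = Rz(yaw) Ry(pitch) Rx(roll)).
In Python, from bench import bot, solve_ik, imaging gives the robot as it stands. Calls block until the motion is done:
- bot.move_ptp(position, orientation): joint-space move of the TCP to a pose.
- bot.movel(position, rot=None, max_speed=150, threshold=None): straight line of the TCP; rot=None keeps the orientation; max_speed is the mean speed in mm/s. With threshold (N) it stops when the force on the tool has changed by that much, and returns True; else False.
- bot.move_j(angles): joint-space move.
- bot.grip(opening, effort=None): opening from 0.0 (shut) to 1.0 (fully open); effort is the grip in N (None keeps the last); returns when the fingers have stopped.
- bot.dwell(seconds).
- solve_ik(position, orientation): joint angles nearest the present ones, or None.
- bot.get_state(): the state.
- imaging.capture(name): name is "scene" or "side" or "wrist"; returns the picture (480x640x3 uint8, blue, green, red); there is no depth.
- imaging.camera_model(name): a dict with "K" (3x3 intrinsics, pixels), "position" and "rotation" of the camera in the world. Camera axes: x right, y up, looking along -z (the intrinsics and any distortion apply to the point x, -y, -z); pixel columns grow to the right and rows downward; lengths in mm; the calibration is good to about 2 mm. A picture is of the moment at which its call begins: read the wrist's pose just before it. camera_model takes no time and is no camera call; for the wrist camera it gives the pose at the moment of the call.
A pose or a line that the arm cannot do raises bot.IKError and nothing moves.
- bot.sign_off(): hands the job in; it is judged then, once.
The state is a dict: "t": time; "qpos": joint angles; "joint_velocities": joint speeds; "effort": joint torques, N m; "tcp_pos": TCP position; "orientation": TCP orientation; "contact_force": force on the tool from outside, world axes, zero at the start; "wrist_torque": the same for the moment, N m; "opening": opening from 0.0 (shut) to 1.0 (fully open); "gripper_force": force on a finger pad.
Only numpy, scipy, OpenCV 4.12 (cv2) and the standard library are available. Lean on these libraries where they do the work, as an engineer would, in place of code of your own. Each camera call takes 0.05 s, during which the arm holds its last target. There are 200 camera calls.

### The job

Plug every card that stands in the black stand fully home and upright into the bay of its own width in the instrument's base. Then seat the grey hood over the cards, its two flange holes down over the base's pegs until it sits flush on the deck, and only after that flip the base's switch over to on. Leave the meter, screwdriver and jar where they are.

Things in the scene. Friction and masses are not known exactly. Their poses are not given: they have to be found in the camera images.
- base: fixed dark steel instrument base. Deck 198 (x) x 226 (y) x 15 mm thick, with a tongue 100 mm wide running on to x = -183 mm. Two steel pegs, 14 mm thick, 26 mm tall, tapered above 14 mm, stand on the deck at x = 0, y = +91 and -91 mm; four card bays with black end guides lie between. Origin: centre of the deck's underside; z up; only turned about z
- deck (a point): centre of the deck's upper face, 15 mm above the base's origin, axes as the base's. The origin of the seated hood comes to lie here
- switch (a joint): black toggle switch on the base's tongue: 0 rad = off, leaning towards the base's -y; 1.0 rad = on, leaning towards the base's +y; it stays where it is left and needs only a light push on the lever
- switch_tip (a point): middle of the black ball (26 mm across) at the tip of the switch's lever, a bar 10 mm thick, 55 mm long from its pivot, which is 142 mm from the base's origin along its -x and 37 mm above its underside; the tip swings in a plane parallel to the base's y-z plane, 0.5 rad either side of upright. The lever's grey block is 50 (x) x 70 (y) mm, 25 mm high
- hood: loose grey sheet metal hood, open below, 184 (x) x 152 (y) x 90 mm high, 0.55 kg, walls 4 mm, 86 mm high inside. At the foot of its +y and -y sides a flange 6 mm thick, 60 x 30 mm, with a 17 mm hole centred 91 mm from the middle, for the base's pegs. Stands upright on the bench at the start. Origin: centre of its underside, z up. Half a turn about z makes no difference
- hood_handle (a point): middle of the hood's black handle bar, 124 mm above the hood's underside, axes as the hood's: the bar runs along x, 100 mm long, 14 mm thick (y), 16 mm high, with 26 mm clear below it and posts 14 mm thick at x = +43 and -43 mm; grip it across y
- stand: fixed black stand with four parallel slots along its y, at x = -69, -23, +23 and +69 mm. Each slot is 8 mm wide and 120 mm long; its floor is 10 mm and its rim 40 mm above the bench. The cards stand in it at the start. Origin: centre of its underside
- card_50: loose plug-in card, maybe absent (None): green board 50 mm wide (y), 6 mm thick (x), 64 mm high, with a grey grip bar along its top, 26 mm long (y), 14 mm thick (x), from 62 to 78 mm above the bottom edge; grip it across x. 0.15 kg. Stands upright in one of the stand's slots. Origin: middle of the bottom edge; z up. Half a turn about z makes no difference
- card_70: loose plug-in card, maybe absent (None): green board 70 mm wide (y), 6 mm thick (x), 64 mm high, with a grey grip bar along its top, 46 mm long (y), 14 mm thick (x), from 62 to 78 mm above the bottom edge; grip it across x. 0.15 kg. Stands upright in one of the stand's slots. Origin: middle of the bottom edge; z up. Half a turn about z makes no difference
- card_90: loose plug-in card, maybe absent (None): green board 90 mm wide (y), 6 mm thick (x), 64 mm high, with a grey grip bar along its top, 66 mm long (y), 14 mm thick (x), from 62 to 78 mm above the bottom edge; grip it across x. 0.15 kg. Stands upright in one of the stand's slots. Origin: middle of the bottom edge; z up. Half a turn about z makes no difference
- card_110: loose plug-in card, maybe absent (None): green board 110 mm wide (y), 6 mm thick (x), 64 mm high, with a grey grip bar along its top, 86 mm long (y), 14 mm thick (x), from 62 to 78 mm above the bottom edge; grip it across x. 0.15 kg. Stands upright in one of the stand's slots. Origin: middle of the bottom edge; z up. Half a turn about z makes no difference
- bay_50 (a point): middle of the floor of the bay for the 50 mm wide card, on the deck at base x = -66 mm, axes as the base's. The card's origin comes to lie here with its y along the base's y. Two black guides 40 mm high with flared mouths (up to 52 mm above the deck) leave a slot 55 mm long (y) and 9 mm wide (x)
- bay_70 (a point): middle of the floor of the bay for the 70 mm wide card, on the deck at base x = -22 mm, axes as the base's. The card's origin comes to lie here with its y along the base's y. Two black guides 40 mm high with flared mouths (up to 52 mm above the deck) leave a slot 75 mm long (y) and 9 mm wide (x)
- bay_90 (a point): middle of the floor of the bay for the 90 mm wide card, on the deck at base x = 22 mm, axes as the base's. The card's origin comes to lie here with its y along the base's y. Two black guides 40 mm high with flared mouths (up to 52 mm above the deck) leave a slot 95 mm long (y) and 9 mm wide (x)
- bay_110 (a point): middle of the floor of the bay for the 110 mm wide card, on the deck at base x = 66 mm, axes as the base's. The card's origin comes to lie here with its y along the base's y. Two black guides 40 mm high with flared mouths (up to 52 mm above the deck) leave a slot 115 mm long (y) and 9 mm wide (x)
- meter: loose orange multimeter, 150 x 76 x 36 mm, lying on the bench beyond the base; bystander
- screwdriver: loose screwdriver, 160 mm long, lying on the bench beyond the base; bystander
- flux: loose small jar, 52 mm across and 70 mm tall, standing between the base and the robot; bystander
Mind the look-alikes: they are no part of the job. Leave any yellow look-alike of the card_50 alone. What is shaped like the card_70 but blue is not meant.

How it is judged:
By the outcome, as a careful person would: the job done as asked, in the order asked, and still so for the second after the job is handed in, with the robot touching nothing.
Of card_50, card_70, card_90, card_110 only 3 to 4 are there at a start; the rules pass over those that are not, and their reading is None.
At some moment in a run one of hood may be knocked a few centimetres aside while the robot is not near it.
It also fails if it takes over 210 s, if anything falls off the work surface, if the arm or the gripper's body presses on something with over 40 N, if the wrist force passes 120 N, or if a joint passes its speed limit or range.

## Working session

There is one attempt and no reset: what is moved stays moved. The work goes in short steps, each a Python script; the robot and the scene stay as the last script left them, time stands still between calls to the robot, and variables do not carry over. Pictures are saved under pics/ and viewed, at most 14 in all, crops included, and the job is handed in when it is done.

```bash
mkdir -p pics; ls; python3 - <<'E'
from bench import bot, imaging
import cv2, numpy as np
for n in ("scene","side","wrist"):
    m=imaging.camera_model(n); cv2.imwrite(f"pics/{n}0.png",imaging.capture(n))
    print(n,{k:np.round(np.array(v),3).tolist() if not isinstance(v,str) else v for k,v in m.items()})
print(bot.get_state()["t"])
E
```

```text
pics
scene {'K': [[558.727, 0.0, 317.945], [0.0, 558.727, 243.8], [0.0, 0.0, 1.0]], 'position': [915.85, 543.239, 1051.535], 'rotation': [0.605, 0.001, 2.49]}
side {'K': [[582.523, 0.0, 315.728], [0.0, 582.523, 234.392], [0.0, 0.0, 1.0]], 'position': [299.578, 882.191, 1042.918], 'rotation': [0.771, -0.017, -2.842]}
wrist {'K': [[364.091, 0.0, 318.182], [0.0, 364.091, 237.729], [0.0, 0.0, 1.0]], 'position': [262.33, -488.755, 372.922], 'rotation': [-0.289, 0.001, -1.21]}
0.15
```

View pics/scene0.png

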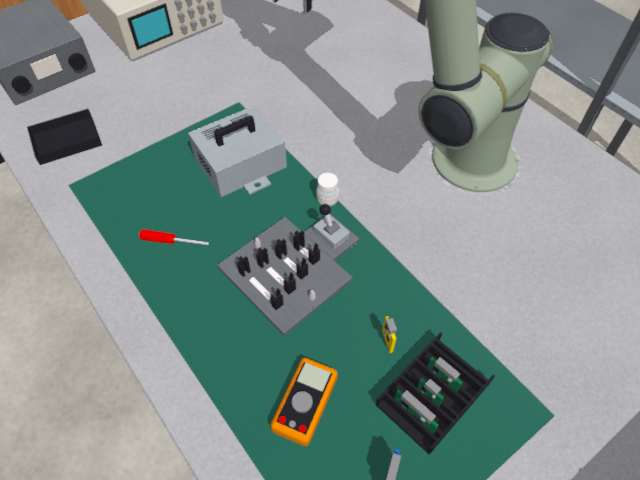

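View pics/side0.png

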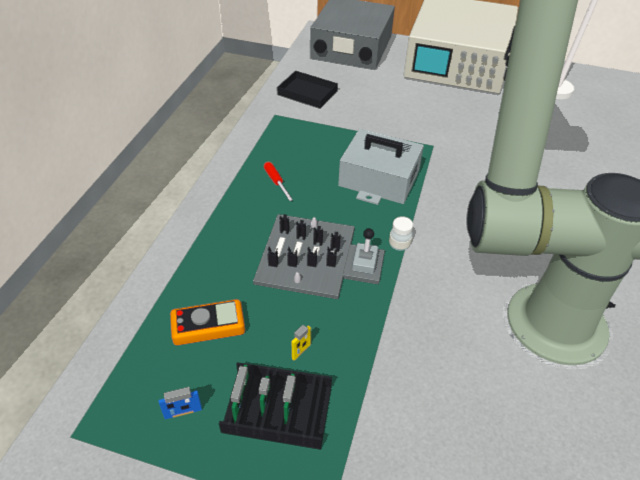

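The scene shows the base (pegs at about scene (257,243) and (312,294), ball at (325,210)) and the hood with its handle at (235,129). Three green cards stand in the stand, with bars at scene (415,410), (431,390) and (445,373). The look-alikes are the yellow one at (390,335) and the blue one at (393,468), both outside the stand. The jar is at (328,188), meter at (303,400) and screwdriver at (170,238).

```bash
cat > h.py <<'E'
from bench import bot, solve_ik, imaging
import cv2, numpy as np
from scipy.spatial.transform import Rotation as R
def ray(m,u,v):
    d=np.linalg.inv(m["K"])@[u,v,1.]
    r=np.array(m["rotation"],float)
    r=R.from_euler("xyz",r).as_matrix() if r.ndim==1 else r
    return np.array(m["position"],float), r@[d[0],-d[1],-d[2]]
def onz(m,u,v,z):
    p,d=ray(m,u,v); return p+d*(z-p[2])/d[2]
def tri(*obs):
    A=np.zeros((3,3));b=np.zeros(3)
    for m,u,v in obs:
        p,d=ray(m,u,v);d=d/np.linalg.norm(d);P=np.eye(3)-np.outer(d,d);A+=P;b+=P@p
    x=np.linalg.solve(A,b)
    return x
E
python3 - <<'E'
from h import *
S=imaging.camera_model("scene");D=imaging.camera_model("side")
for n,a,b in [("peg1",(257,240),(314,220)),("peg2",(312,293),(298,274)),("ball",(325,210),(368,233)),("handle",(235,129),(384,145)),
 ("barL",(415,410),(240,385)),("barS",(431,390),(264,386)),("barM",(446,372),(289,388)),("yel",(390,325),(301,333)),("blue",(393,466),(177,396)),("jar",(328,180),(402,226))]:
    print(n,tri((S,*a),(D,*b)).round(0))
E
```

```text
peg1 [ 591. -107.   34.]
peg2 [574.  73.  34.]
ball [445. -50.  89.]
handle [ 477. -359.  111.]
barL [583. 390.  67.]
barS [538. 382.  74.]
barM [492. 374.  76.]
yel [509. 241.  67.]
blue [681. 442.  70.]
jar [ 376. -127.   64.]
```

```bash
python3 - <<'E'
from h import *
s=bot.get_state();print(s["orientation"],s["qpos"])
y0=s["orientation"][2]
for nm,p in [("standA",(500,330,260)),("baseA",(560,-20,260)),("hoodA",(470,-340,330))]:
    for yaw in (np.pi/2+.15,-np.pi/2+.15,.15,np.pi):
        q=solve_ik(p,[np.pi,0,yaw]); print(nm,round(yaw,2),None if q is None else np.round(q,2))
bot.move_ptp((470,-330,330),[np.pi,0,y0+.7]);
for nm,p in [("hoodA",None),("baseA",(550,-20,260)),("standA",(500,340,260))]:
    if p: bot.move_ptp(p,[np.pi,0,-np.pi/2+.15 if 0 else y0+1.3])
    m=imaging.camera_model("wrist");cv2.imwrite(f"pics/{nm}.png",imaging.capture("wrist"))
    np.save(f"pics/{nm}.npy",m,allow_pickle=True);print(nm,m["position"],m["rotation"],bot.get_state()["t"])
a=[cv2.resize(cv2.imread(f"pics/{n}.png"),(400,300)) for n in ("hoodA","baseA","standA")]
cv2.imwrite("pics/m1.png",np.vstack([np.hstack(a[:2]),np.hstack([a[2],a[2]*0])]))
E
```

```text
[-3.14025911e+00 -1.84857083e-04  3.61806963e-01] [-1.34319266e+00  3.26781201e-01 -1.93342620e-01  1.05201879e+00
  4.76534993e-06  1.43659291e+00]
standA 1.72 [ 0.46  0.4  -0.01  1.16  0.    1.88]
standA -1.42 [ 0.46  0.4  -0.01  1.16  0.   -1.26]
standA 0.15 [ 0.46  0.4  -0.01  1.16  0.   -2.83]
standA 3.14 [ 0.46  0.4  -0.01  1.16  0.    0.46]
baseA 1.72 [-0.17  0.33 -0.11  1.13  0.    1.25]
baseA -1.42 [-0.17  0.33 -0.11  1.13  0.   -1.89]
baseA 0.15 [-0.17  0.33 -0.11  1.13  0.    2.82]
baseA 3.14 [-0.17  0.33 -0.11  1.13  0.   -0.17]
hoodA 1.72 [-0.75  0.34  0.08  1.31  0.    0.67]
hoodA -1.42 [-0.75  0.34  0.08  1.31  0.   -2.47]
hoodA 0.15 [-0.75  0.34  0.08  1.31  0.    2.24]
hoodA 3.14 [-0.75  0.34  0.08  1.31  0.   -0.75]
hoodA [ 504.75962592 -267.79431015  471.79385055] [-0.28931583  0.00077236 -0.51099825] 1.5
baseA [543.77363082  50.72527285 402.576007  ] [-0.28966917 -0.00038941  0.08873314] 2.7917
standA [494.15808694 410.77316546 402.30752161] [-2.89483101e-01 -1.25292794e-05  8.88935523e-02] 4.2
```

View pics/m1.png

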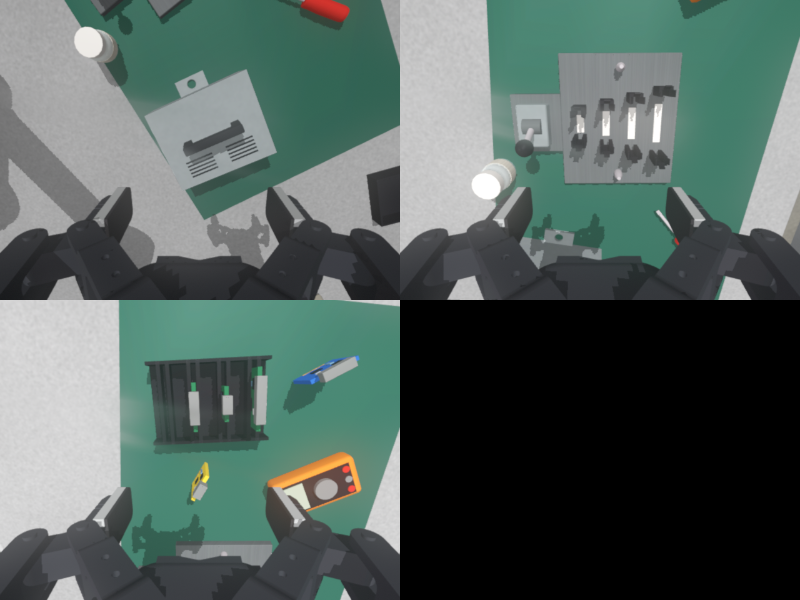

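Wrist views at half scale show three green cards in the stand. The bars are, at full-resolution pixels, medium (310,173), short (363,166) and long (416,158). The yellow (315,295) and blue (525,110) look-alikes lie outside the stand. The base's pegs are at about (352,107) and (348,277), and the hood is seen with its handle.

```bash
cat > meas.py <<'E'
from h import *
def load(n): return cv2.imread(f"pics/{n}.png"),np.load(f"pics/{n}.npy",allow_pickle=True).item()
def rects(img,m,mask,z,box,amin=30):
    k=np.zeros(mask.shape,np.uint8);x0,y0,x1,y1=box;k[y0:y1,x0:x1]=mask[y0:y1,x0:x1]
    out=[]
    for c in cv2.findContours(k,cv2.RETR_EXTERNAL,cv2.CHAIN_APPROX_NONE)[0]:
        if cv2.contourArea(c)<amin: continue
        w=np.array([onz(m,u,v,z)[:2] for u,v in c[:,0]],np.float32)
        (cx,cy),(a,b),_=r=cv2.minAreaRect(w)
        P=cv2.boxPoints(r);e=P[1]-P[0] if np.hypot(*(P[1]-P[0]))>np.hypot(*(P[2]-P[1])) else P[2]-P[1]
        ang=np.arctan2(e[1],e[0])%np.pi
        out.append((c[:,0].mean(0).round(0),np.array([cx,cy]).round(1),round(max(a,b),1),round(min(a,b),1),round(float(ang),3)))
    return out
E
python3 - <<'E'
from meas import *
img,m=load("standA");hsv=cv2.cvtColor(img,cv2.COLOR_BGR2HSV)
print(hsv[166,[355,360,363,366,372]],hsv[173,[300,306,310,316]])
mask=((hsv[...,1]<40)&(hsv[...,2]>120)).astype(np.uint8)
for r in rects(img,m,mask,88,(260,90,440,225)):print(r)
img,m=load("baseA");hsv=cv2.cvtColor(img,cv2.COLOR_BGR2HSV)
mask=((hsv[...,1]<60)&(hsv[...,2]>150)).astype(np.uint8)
print("base strips z15")
for r in rects(img,m,mask,15,(270,90,450,290),15):print(r)
mask=((hsv[...,1]>80)&(hsv[...,0]>60)&(hsv[...,0]<100)).astype(np.uint8)
k=np.zeros_like(mask);k[70:310,230:470]=1-mask[70:310,230:470];k=cv2.morphologyEx(k,cv2.MORPH_OPEN,np.ones((3,3)))
print("deck");
for r in rects(img,m,k,15,(0,0,640,480),500):print(r)
a=cv2.resize(img[75:305,165:465],None,fx=2.6,fy=2.6,interpolation=cv2.INTER_CUBIC);cv2.imwrite("pics/baseC.png",a)
E
```

```text
[[ 60   2 106]
 [ 90   1 181]
 [ 90   1 181]
 [ 75   3 182]
 [ 60   2 154]] [[ 85  23  67]
 [ 75   3 173]
 [ 75   3 174]
 [ 90   1 174]]
(array([364., 168.]), array([535.9, 383. ]), 26.4, 13.8, 1.689)
(array([310., 173.]), array([490.9, 373.9]), 46.3, 14.1, 1.712)
(array([418., 160.]), array([580.7, 392.6]), 65.8, 14.5, 1.707)
base strips z15
(array([349., 279.]), array([ 594.3, -110.8]), 22.8, 13.1, 1.985)
(array([396., 191.]), array([632.5,  -4.7]), 10.8, 4.1, 1.397)
(array([288., 199.]), array([518.4, -23. ]), 30.6, 14.1, 1.641)
(array([329., 198.]), array([562.4, -18.6]), 42.4, 14.2, 1.663)
(array([371., 197.]), array([607.8, -14.7]), 55.8, 19.2, 1.695)
(array([411., 197.]), array([649.7, -10.8]), 67.5, 16.3, 1.672)
(array([353., 104.]), array([576. ,  77.9]), 13.1, 9.4, 0.089)
deck
(array([341., 186.]), array([571.1, -17. ]), 239.2, 225.4, 0.089)
```

View pics/baseC.png

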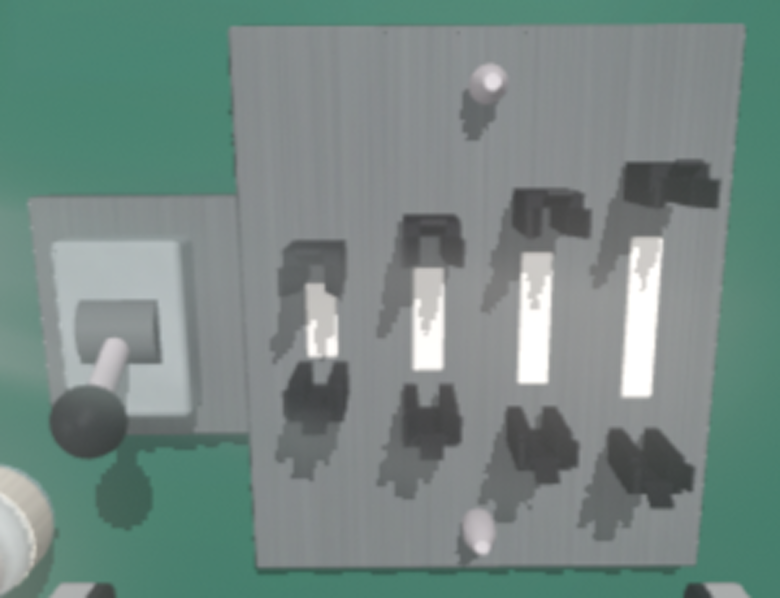

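The crop shows the deck corners at (231,27), (744,25), (697,567) and (257,567), peg tops at (490,80) and (481,546), and the ball at (88,422), leaning to −y (off). The cards in the stand are 70, 50 and 90; the 110 is absent.

```bash
python3 - <<'E'
from meas import *
img,m=load("baseA")
f=lambda u,v,z:onz(m,165+(u-.8)/2.6,75+(v-.8)/2.6,z)[:2]
C=[f(*p,15) for p in [(231,27),(744,25),(697,567),(257,567)]];C=np.array(C)
print("corners",C.round(1),"centre",C.mean(0).round(1),[np.linalg.norm(C[i]-C[i-1]).round(1) for i in range(4)])
for a,b in ((0,1),(3,2)):d=C[b]-C[a];print("yaw",np.arctan2(d[1],d[0]).round(4))
for a,b in ((3,0),(2,1)):d=C[b]-C[a];print("yaw",np.arctan2(-d[0],d[1]).round(4))
P=np.array([f(491,80,41),f(481,546,41)]);d=P[0]-P[1];print("pegs",P.round(1),P.mean(0).round(1),np.linalg.norm(d).round(1),np.arctan2(-d[0],d[1]).round(4))
yaw=np.arctan2(-d[0],d[1])
for (u,v),x in zip([(322,320),(428,319),(535,318),(640,317)],(-66,-22,22,66)):
    print("strip",f(u,v,15).round(1),"origin", (f(u,v,15)-x*np.array([np.cos(yaw),np.sin(yaw)])).round(1))
print("ball",f(88,422,37+55*np.cos(.5)).round(1))
img,m=load("hoodA");a=cv2.resize(img[90:320,200:470],None,fx=2.6,fy=2.6,interpolation=cv2.INTER_CUBIC);cv2.imwrite("pics/hoodC.png",a)
E
```

```text
corners [[ 476.7   86.7]
 [ 670.6  104.6]
 [ 692.9 -119.1]
 [ 496.8 -136.5]] centre [584.2 -16.1] [np.float64(224.1), np.float64(194.8), np.float64(224.8), np.float64(196.9)]
yaw 0.0924
yaw 0.0885
yaw 0.0899
yaw 0.0993
pegs [[ 575.    74.9]
 [ 592.  -106.2]] [583.5 -15.7] 181.9 0.0937
strip [518.4 -22.5] origin [584.1 -16.3]
strip [562.1 -18.2] origin [584.  -16.1]
strip [606.1 -13.8] origin [584.2 -15.9]
strip [649.3  -9.6] origin [583.6 -15.8]
ball [443.9 -52.4]
```

View pics/hoodC.png

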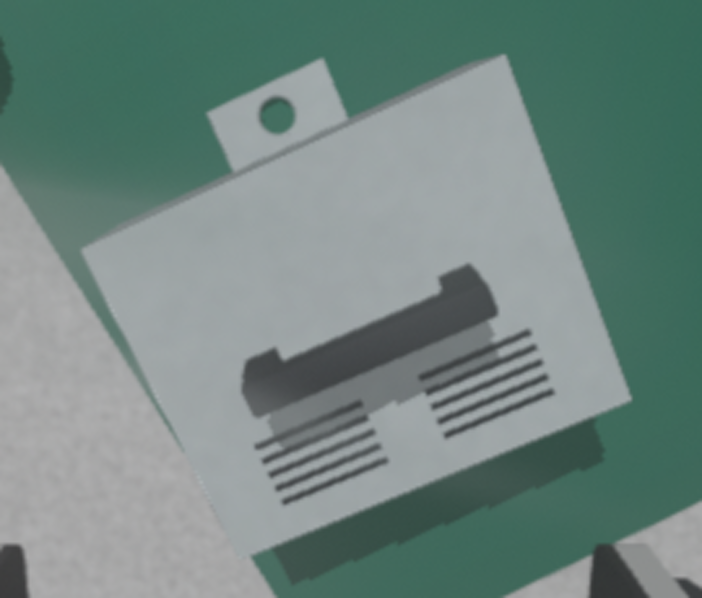

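```bash
cat > cards.py <<'E'
from h import *
BO=np.array([583.9,-15.9]);BY=.0925
def base(x,y=0): c,s=np.cos(BY),np.sin(BY); return BO+[c*x-s*y,s*x+c*y]
CARDS={90:((580.7,392.6),.137,22),50:((535.9,383.),.137,-66),70:((490.9,373.9),.137,-22)}
def dn(a): return [np.pi,0,np.pi/2+a]
def st(t):
    s=bot.get_state();print(t,round(s["t"],1),np.round(s["tcp_pos"],1),"F",np.round(s["contact_force"],1),"T",np.round(s["wrist_torque"],2),"op",round(s["opening"],3),"g",np.round(s["gripper_force"],1));return s
def pick(w):
    p,a,_=CARDS[w]
    bot.grip(.33,35)
    bot.move_ptp((*p,190),dn(a)); bot.movel((*p,110),dn(a))
    print("hit",bot.movel((*p,66),dn(a),max_speed=60,threshold=8))
    bot.grip(0); st("gripped")
    bot.movel((*p,200),dn(a),max_speed=120); st("lifted")
def place(w,dx=0,dy=0):
    p=base(CARDS[w][2]+dx,dy)
    bot.move_ptp((*p,200),dn(BY)); bot.movel((*p,130),dn(BY)); st("over")
    h=bot.movel((*p,68.5),dn(BY),max_speed=35,threshold=12); print("stop",h); return st("down")
def release(w):
    s=bot.get_state(); p=s["tcp_pos"]
    bot.grip(.33); bot.movel((p[0],p[1],200),max_speed=120)
E
python3 - <<'E'
from cards import *
pick(90)
p=base(22);bot.move_ptp((*p,200),dn(BY))
m=imaging.camera_model("wrist");i=imaging.capture("wrist");cv2.imwrite("pics/held.png",i);np.save("pics/held.npy",m,allow_pickle=True)
E
```

```text
hit False
gripped 7.2 [581.2 392.9  66.7] F [-0.2  0.3  1.2] T [ 0.02  0.02 -0.01] op 0.153 g 36.5
lifted 8.4 [580.1 392.3 198.8] F [ 0.2  0.5 -1.3] T [ 0.02  0.01 -0.04] op 0.156 g 36.1
```

View pics/held.png

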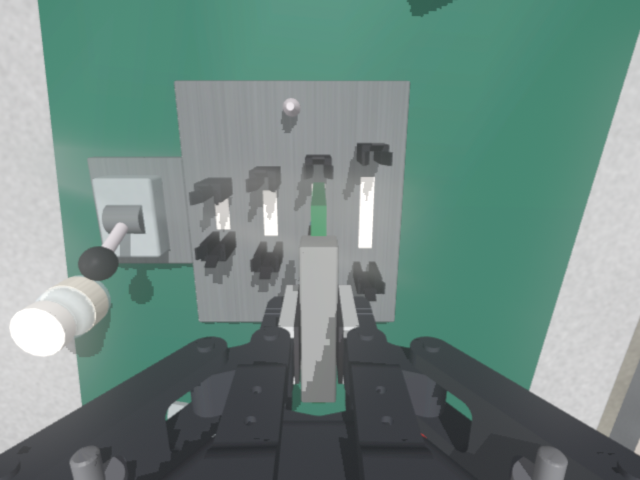

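The 90 card is held upright; its bar spans columns 300–338 and rows 238–402. I compare that with the TCP to get the camera bias.

```bash
python3 - <<'E'
from cards import *
m=np.load("pics/held.npy",allow_pickle=True).item()
t=st("")["tcp_pos"]
for v in (238,300,402):
    a,b=onz(m,300,v,t[2]+22.5)[:2],onz(m,338,v,t[2]+22.5)[:2]; c=(a+b)/2
    R2=np.array([[np.cos(BY),np.sin(BY)],[-np.sin(BY),np.cos(BY)]])
    print(v,np.linalg.norm(a-b).round(1),"offset in base axes",(R2@(c-t[:2])).round(1))
E
```

```text
10.0 [606.1 -12.6 200. ] F [-0.9 -0.2 -0.9] T [0.02 0.01 0.  ] op 0.159 g 36.1
238 13.1 offset in base axes [ 0.1 36.2]
300 13.7 offset in base axes [ 0.2 12.8]
402 15.1 offset in base axes [  0.2 -31.7]
```

```bash
python3 - <<'E'
from cards import *
place(90)
E
```

```text
over 10.9 [606.2 -13.9 130.5] F [ 0.3 -0.6 -1.3] T [ 0.01  0.03 -0.01] op 0.157 g 36.1
stop True
down 12.4 [605.9 -13.9  71.7] F [-0.5 -0.1  4.9] T [-0.02  0.29  0.04] op 0.155 g 37.0
```

The stop height (71.7) matches the seated height exactly. I release it and do the other two.

```bash
python3 - <<'E'
from cards import *
release(90)
pick(50); s=place(50)
if s["tcp_pos"][2]<73.5:
    release(50); pick(70); s=place(70)
    if s["tcp_pos"][2]<73.5:
        release(70)
        bot.move_ptp((550,-20,280),[np.pi,0,np.pi/2+BY])
        cv2.imwrite("pics/cards.png",imaging.capture("wrist")[60:400,60:560])
        cv2.imwrite("pics/scene2.png",imaging.capture("scene"))
E
```

```text
hit False
gripped 17.5 [536.4 383.2  66.6] F [0.6 0.3 1.9] T [-0.01 -0.02  0.04] op 0.156 g 36.8
lifted 18.7 [535.3 382.7 199. ] F [-0.1 -0.  -1.5] T [-0.01 -0.03 -0.05] op 0.153 g 36.3
over 20.8 [518.7 -21.6 130.4] F [-0.3 -0.5 -0.7] T [ 0.01 -0.01 -0.  ] op 0.154 g 36.3
stop True
down 22.4 [518.3 -22.   71.6] F [-0.8  0.2  5. ] T [ 0.02  0.2  -0.01] op 0.154 g 37.2
hit False
gripped 27.4 [491.3 374.2  66.6] F [-0.5 -0.3  2.3] T [-0.01 -0.   -0.01] op 0.152 g 36.6
lifted 28.7 [490.4 373.6 199. ] F [ 0.1  0.4 -1.1] T [ 0.05  0.01 -0.03] op 0.153 g 36.2
over 30.8 [562.4 -17.4 130.4] F [-0.   0.1 -1. ] T [-0.02 -0.05  0.01] op 0.156 g 36.2
stop True
down 32.3 [562.1 -17.9  71.6] F [-0.1 -0.2  4. ] T [0.02 0.19 0.03] op 0.155 g 37.0
```

```bash
python3 - <<'E'
from cards import *
a=cv2.imread("pics/cards.png")
bot.move_ptp((440,-410,340),[np.pi,0,np.pi/2-.35])
m=imaging.camera_model("wrist");i=imaging.capture("wrist");cv2.imwrite("pics/hoodB.png",i);np.save("pics/hoodB.npy",m,allow_pickle=True)
b=cv2.resize(i[60:360,120:520],(800,600))
cv2.imwrite("pics/hoodBc.png",b)
s=bot.get_state();print(s["t"],s["tcp_pos"])
E
```

```text
35.9 [ 440.69959291 -408.81783778  339.80866223]
```

View pics/cards.png

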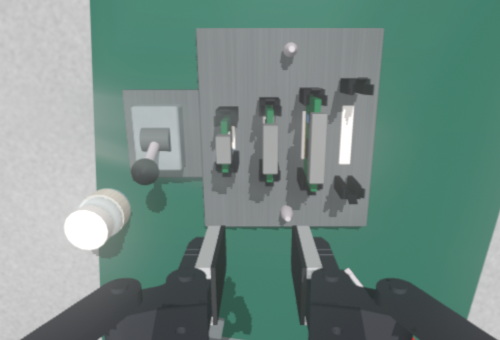

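View pics/hoodBc.png

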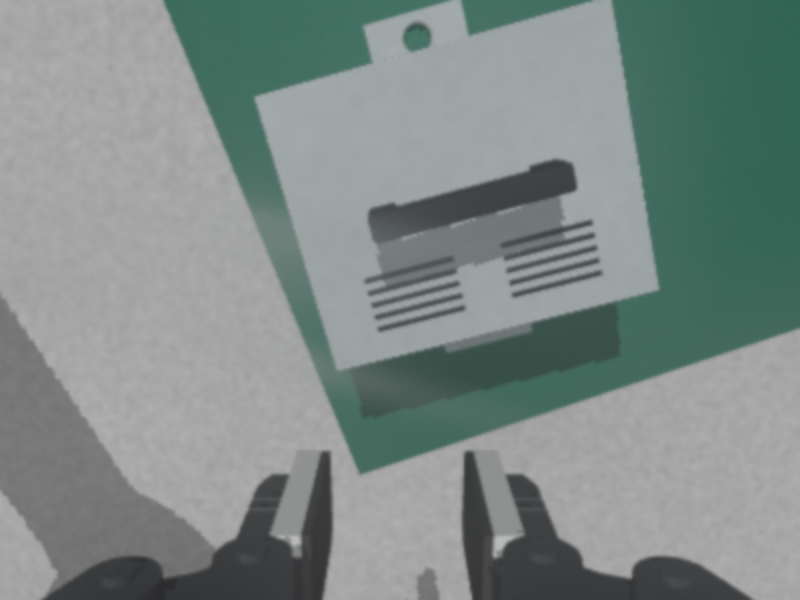

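The cards stand upright in their bays. In the hood view the top corners are at (256,96), (611,-1), (658,290) and (337,369), the +y-side hole is at (418,38), and the handle is centred near (472,200).

```bash
python3 - <<'E'
from meas import *
for n,ox,oy,k,C,H in [("hoodA",200,90,2.6,[(82,249),(507,54),(631,401),(250,556)],(277,115)),("hoodB",120,60,2,[(256,96),(611,-1),(658,290),(337,369)],(418,38))]:
    img,m=load(n); f=lambda p,z:onz(m,ox+p[0]/k,oy+p[1]/k,z)[:2]
    P=np.array([f(p,90) for p in C]);c=P.mean(0);d=(P[1]-P[0])+(P[2]-P[3]);h=f(H,5)
    print(n,c.round(1),"yaw",np.arctan2(d[1],d[0]).round(4),[np.linalg.norm(P[i]-P[i-1]).round(1) for i in range(4)],"hole",h.round(1),np.linalg.norm(h-c).round(1),"yaw by hole",np.arctan2(-(h-c)[0],(h-c)[1]).round(4))
E
```

```text
hoodA [ 482.3 -356.6] yaw -0.0919 [np.float64(151.6), np.float64(182.9), np.float64(151.5), np.float64(177.8)] hole [ 489.1 -265.6] 91.2 yaw by hole -0.0742
hoodB [ 489.  -380.8] yaw -0.0989 [np.float64(150.3), np.float64(182.2), np.float64(149.8), np.float64(182.4)] hole [ 497.6 -290.4] 90.8 yaw by hole -0.0949
```

The hood has been knocked about 25 mm since the first view; the fresh pose is (489,-380.8), yaw −0.097, and the sizes check out. I grip it there.

```bash
python3 - <<'E'
from cards import *
p=(489.,-380.8);o=[np.pi,0,np.pi-.097]
bot.grip(.7,90)
bot.move_ptp((*p,220),o);bot.dwell(.3)
i=imaging.capture("scene");cv2.imwrite("pics/s3.png",i)
print("hit",bot.movel((*p,106),o,max_speed=60,threshold=6))
st("at")
bot.grip(0);st("grip")
bot.movel((*p,140),o,max_speed=60);bot.dwell(.3);st("up")
bot.movel((*p,270),o,max_speed=100)
q=base(0);o2=[np.pi,0,np.pi+BY]
bot.move_ptp((*q,270),o2);bot.movel((*q,160),o2,max_speed=60);bot.dwell(.5);st("over")
for n in("scene","side"):cv2.imwrite(f"pics/{n}4.png",imaging.capture(n))
a=cv2.imread("pics/scene4.png")[170:370,180:400];b=cv2.imread("pics/side4.png")[140:340,220:440]
cv2.imwrite("pics/m4.png",cv2.resize(np.hstack([a,b]),(792,360),interpolation=cv2.INTER_CUBIC))
E
```

```text
hit False
at 40.2 [ 489.2 -381.   106.3] F [-0.3  0.   0.3] T [-0.02 -0.01 -0.  ] op 0.698 g 0.0
grip 40.7 [ 489.1 -380.7  106.3] F [-0.2  2.   2.5] T [ 0.26  0.08 -0.01] op 0.144 g 88.6
up 41.7 [ 488.8 -380.6  139.6] F [-0.1  0.2 -5.6] T [-0.03  0.03 -0.01] op 0.145 g 87.7
over 47.1 [583.9 -15.9 160. ] F [ 0.2  0.6 -6.1] T [ 0.03  0.01 -0.01] op 0.146 g 87.7
```

View pics/m4.png

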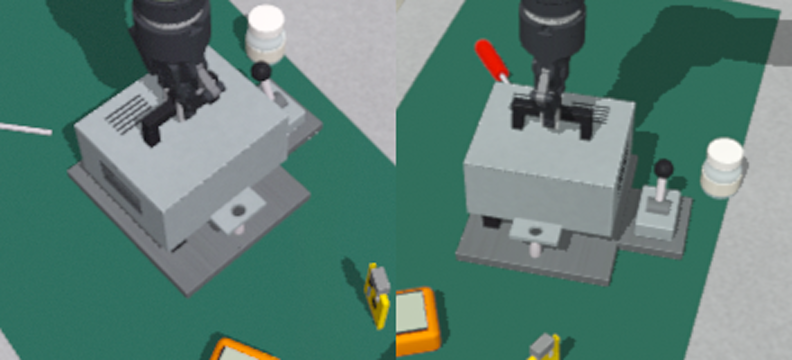

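The hood hangs over the base, with its flange hole at crop (239,211) in scene and (535,232) in side, just above the near peg. Next I check the offset numerically.

```bash
python3 - <<'E'
from cards import *
S=imaging.camera_model("scene");D=imaging.camera_model("side")
f=lambda M,u,v,ox,oy,z:onz(M,ox+u/1.8,oy+v/1.8,z)[:2]
print("target",base(0,91).round(1))
# hole rim by dark contour in an upscaled patch, to be robust
for n,M,c in (("scene",S,(313,287)),("side",D,(220+(535-396)/1.8,140+232/1.8))):
    g=cv2.imread(f"pics/{n}4.png",0);x,y=int(c[0]),int(c[1]);p=g[y-7:y+8,x-9:x+10].astype(float)
    w=np.clip(p.max()*.75-p,0,None);
    lab=cv2.connectedComponentsWithStats((w>0).astype(np.uint8));k=lab[1][7,9];mk=lab[1]==k
    yy,xx=np.nonzero(mk);u,v=x-9+xx.mean(),y-7+yy.mean();print(n,c,"blob",u.round(1),v.round(1),len(xx),"z58",onz(M,u,v,58)[:2].round(1), "byeye",onz(M,*c,58)[:2].round(1))
    # peg tip as seen at the start in this camera
q={"scene":(312,291),"side":(298,274)}
for n,M in(("scene",S),("side",D)):print(n,"peg tip px by eye at z38",onz(M,*q[n],38)[:2].round(1))
print(tri((S,312.8,287.2),(D,297.2,268.9)).round(1))
E
```

```text
target [575.5  74.7]
scene (313, 287) blob 312.1 286.6 37 z58 [573.7  73.8] byeye [572.7  75.8]
side (297.22222222222223, 268.8888888888889) blob 297.0 268.1 30 z58 [574.4  75.5] byeye [573.3  77.5]
scene peg tip px by eye at z38 [573.3  72.8]
side peg tip px by eye at z38 [572.4  75. ]
[573.4  76.1  57.1]
```

Agreement is within 1–2 mm, so I lower under force watch.

```bash
python3 - <<'E'
from cards import *
q=base(0);o2=[np.pi,0,np.pi+BY]
for z,th in ((136,8),(119.5,10)):
    h=bot.movel((*q,z),o2,max_speed=25,threshold=th);print(h);s=st(z)
    if h: break
E
```

```text
False
136 48.3 [584.1 -15.9 136.2] F [-0.3  0.3 -5.3] T [-0.01 -0.    0.01] op 0.151 g 87.7
True
119.5 48.9 [583.6 -15.9 121.3] F [-0.2 -0.8  5. ] T [ 0.05  0.02 -0.02] op 0.142 g 89.1
```

Seated exactly (121.3 = 106.3 + 15). I release the hood, check it, then flip the switch.

```bash
python3 - <<'E'
from cards import *
q=base(0);o2=[np.pi,0,np.pi+BY]
bot.grip(.7);st("open");bot.movel((*q,270),o2,max_speed=100)
bot.grip(0,30)
a=base(-142,-78);bot.move_ptp((*a,200),o2)
cv2.imwrite("pics/side5.png",imaging.capture("side"))
bot.movel((*a,73),o2,max_speed=100,threshold=8);st("start")
h=bot.movel((*base(-142,4),73),o2,max_speed=40,threshold=10);print(h);s=st("pushed")
p=s["tcp_pos"]
b=base(-142,-60);bot.movel((*b,73),o2,max_speed=80);bot.movel((*b,220),o2)
bot.move_ptp((420,-300,300),o2)
i=imaging.capture("side");cv2.imwrite("pics/side6.png",i);j=imaging.capture("scene");cv2.imwrite("pics/scene6.png",j)
c=lambda im,x,y:cv2.resize(im[y:y+150,x:x+200],(400,300),interpolation=cv2.INTER_CUBIC)
cv2.imwrite("pics/m6.png",np.vstack([np.hstack([c(cv2.imread("pics/side5.png"),230,170),c(i,230,170)]),np.hstack([c(j,200,180),cv2.resize(j,(400,300))])]))
E
```

```text
open 49.4 [581.9 -15.6 119.6] F [0.1 0.2 0.2] T [0.04 0.02 0.01] op 0.698 g 0.0
start 53.8 [ 450.2 -106.9   73.5] F [ 0.1  0.8 -0. ] T [ 0.01 -0.03  0.03] op -0.001 g 0.0
True
pushed 55.7 [442.1 -29.   72.8] F [ 0.7 -1.6 -0.4] T [-0.46 -0.11  0.02] op -0.001 g 1.2
```

View pics/m6.png

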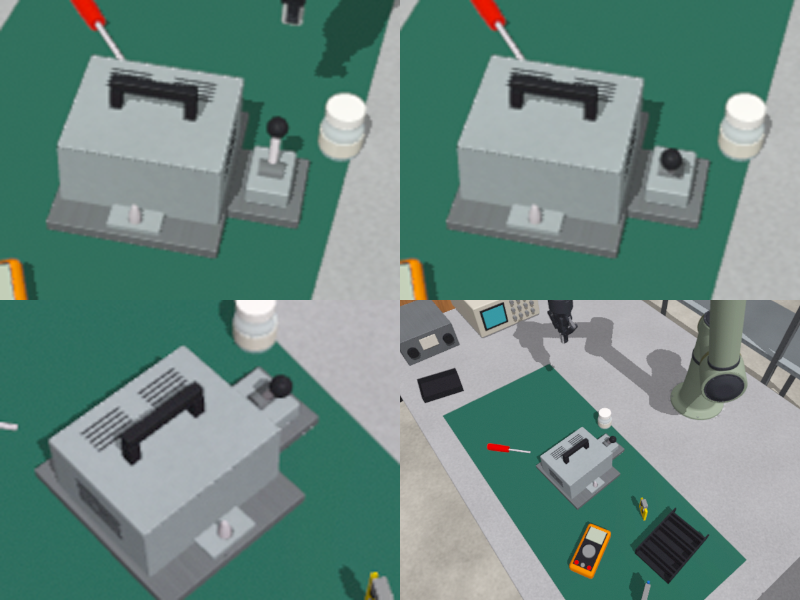

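The hood is flush with the peg through its flange, and the lever is over to +y (ball at side (366,250), scene (340.5,222.5)). I confirm the angle before handing in.

```bash
python3 - <<'E'
from cards import *
x=tri((imaging.camera_model("scene"),340.5,222.5),(imaging.camera_model("side"),366,250))
d=x[:2]-BO;y=-np.sin(BY)*d[0]+np.cos(BY)*d[1];xx=np.cos(BY)*d[0]+np.sin(BY)*d[1]
ang=np.arctan2(y,x[2]-37)+.5;print(x.round(1),xx.round(1),y.round(1),"angle",ang.round(3))
E
```

```text
[437.1  -4.5  82.3] -145.1 24.9 angle 1.003
```

```bash
python3 -c "
from h import *
print(bot.sign_off())"
```

```text
the job is handed in; nothing more can be done
None
```

The job is done and handed in: the three cards present (50, 70 and 90; the 110 was absent) are fully home in their bays, the hood sits flush over the pegs, and the switch was flipped to on last (about 1.0 rad measured).

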